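# Show a moulded T-handled plug to the inspection camera

### The arm

A 6-joint arm with a two-finger parallel gripper is mounted at the origin on the work surface. World frame = base frame: x ahead of the robot, y to its left, z up, the work surface at z = 0. Lengths are in m, angles in rad, forces in N, time in s.
With the tool pointing down it reaches from about 0.325 to 0.775 m from the base axis. Payload 5.5 kg.
Tool frame: the origin (TCP) lies at the centre of the arm's flange, where the gripper is bolted on; the fingertips stand 182 mm ahead of it and the grasp point (between the pads) lies 163 mm ahead of it; z points along the fingers, y is the line along which they close (so a half turn about z gives the same grasp; the last joint's range is limited). The gripper opens to 88 mm and grips with 3 to 60 N. Pads are 20 mm wide; open, the fingers measure 115 mm over their backs; the gripper's body (75 mm by 178 mm) begins 61 mm behind the grasp point.
Start: joints at [-1.264, 0.091, 1.231, -0, 1.82, -0.057], TCP at [0.213, -0.561, 0.405] pointing down, gripper open.
Joint ranges: [-2.87, 2.87], [-0.86, 2.18], [0.17, 2.46], [-1.51, 4.65], [0.06, 2.69], [-2.65, 2.65]. Speed limits (rad/s): [2.57, 2.57, 3.01, 3.14, 3.14, 3.14].

### API

Orientations are given as a unit quaternion [w, x, y, z].
In Python, from bench import manip, gripper_open, close, eyes, order, finder gives the robot as it stands. Calls block until the motion is done:
- manip.move_to(position, orientation): joint-space move of the TCP to a pose.
- manip.move_l(position, speed=0.15, orientation=None): straight line of the TCP; orientation=None keeps the orientation; speed is the mean speed in m/s.
- manip.movej(angles): joint-space move.
- gripper_open() and close(): open the fingers fully, or close them until they stop; the grip force is fixed at half the most.
- manip.hold(seconds).
- manip.inverse_kinematics(position, orientation): joint angles nearest the present ones, or None.
- manip.state(): the state.
- eyes.get_image(name): name is "scene" or "top" or "wrist"; returns a dict with "frame" (400x640x3 uint8, blue, green, red), "depth" (400x640 float32, m along the optical axis (not along the pixel's ray), 0 where there is no reading), "camera_matrix" (3x3 intrinsics, pixels), "k1" (the pictures are not rectified: a ray, as slopes to the right and down, at radius r is drawn at 1 + k1 r^2 times it, then the intrinsics apply), "view" (4x4, takes a point from world to camera coordinates). Camera axes: x right, y up, looking along -z (the intrinsics and any distortion apply to the point x, -y, -z); pixel columns grow to the right and rows downward; lengths in m; the calibration is good to about 2 mm. A picture is of the moment at which its call begins.
A pose or a line that the arm cannot do raises manip.IKError and nothing moves.
- order.job_done(): hands the job in; it is judged then, once.
Trained networks look in a picture, given as the dict that the camera call returned (one of the last four; its "shot" number tells which), for a name from the list of things; names that differ only in an ending like _2 or _b are one class to them, and where a whole thing is asked for, a point or a joint stands for the part that bears it (a point fixed in the world has none). Each returns a list of dicts, best first, with "conf" (0 to 1); they miss things now and then, are a little off and sometimes report something else, mostly with a low value. They report only what shows in the picture. A call takes as long as a camera call.
- finder.regions_of(target, picture): "mask" (400x640 bool, what is visible of it) and "bbox" ([left, top, right, bottom] in pixels, round what is visible of it).
The state is a dict: "time": time; "joint_pos": joint angles; "dq": joint speeds; "joint_torque": joint torques, N m; "ee_pos": TCP position; "ee_rot": TCP orientation; "ft_force": force on the tool from outside, world axes, zero at the start; "moment": the same for the moment, N m; "finger_gap": finger opening in m; "finger_force": force on a finger pad.
Only numpy, scipy, OpenCV 4.12 (cv2) and the standard library are available. Lean on these libraries where they do the work, as an engineer would, in place of code of your own. Each camera call takes 0.05 s, during which the arm holds its last target. There are 200 camera calls.

### The job

Draw the T-handled plug up out of the open mould half, tip it over and hold it up to the inspection camera, with the middle of its stem about 10 cm in front of the lens on the line of sight and the stem square to that line. The program finishes while still holding it there, raised and still, carried by the gripper alone. Leave the other two plugs in their cavities, do not touch the camera or its stand, and do not disturb the other things on the bench.

Things in the scene. Friction and masses are not known exactly. Their poses are not given: they have to be found in the camera images.
- mould: Open lower mould half, steel, fixed: clamp plate 150 x 270 x 18 mm, cavity plate 150 x 220 mm, flat top face 70 mm above the bench. Origin: centre of its underside; long side along y, z up. Three round cavities, 23 mm bore, 48 mm deep, at y = -62, 0, +62 mm (x = 0), each with one plug standing in it. (The steel block with four upright guide pins, further left, is the upper half: not needed.)
- t_plug: T-handled plug, white plastic, 17-34 g, loose in one of the cavities (any). Origin: centre of the stem's foot; z up the stem. Stem 20 mm dia, z 0-45; flange 30 mm dia, z 45-49, rests on the mould's face; T-handle: upright flat bar 11 mm thick (x), 56 long (y), 26 high (z 49-75), within 25 deg of the row of cavities; grip it from above across the 11 mm. Draws out freely upwards.
- stem_mid (a point): Point on the axis of the T-handled plug at the middle of its stem, 22.5 mm above the foot (z = 22.5 mm in the plug's frame); its axes are the plug's.
- knob_plug: A plug with the same white stem and flange but a round knob head, 26 mm diameter and 26 mm high above the flange; in another cavity of the same mould. Origin at the foot of its stem. To be left where it is.
- hex_plug: A plug with the same white stem and flange but a low hexagonal head, 22 mm across flats and 12 mm high above the flange; in another cavity. Origin at the foot of its stem. To be left where it is.
- camera_stand: Stand of the inspection camera, fixed: grey base plate 150 x 140 x 14 mm (110 mm before to 40 mm behind the post), steel post 18 mm dia, 374 mm high, level arm at 305 mm height carrying the camera head. Origin: on the bench on the post's axis, z up; the head hangs out from the post to the stand's -x, the robot's side.
- lens (a point): Centre of the camera's lens face, 129 mm before the post, 246 mm above the bench. The head is a cylinder 106 mm long, 46 mm dia at its front ring light, looking down at 45 deg towards the stand's -x. The point's z axis lies along the line of sight, from the lens back into the camera (up and away from the robot); x is square to both, y is level.
- focus (a point): Point on the line of sight 100 mm in front of the lens face (z = -100 mm in the lens frame), 200 mm before the post and 175 mm above the bench, in free air. Axes as for the lens: z along the line of sight towards the lens, y level.
- caliper: Bystander: digital caliper lying on the bench, 235 mm long along its y axis, 14 mm high. Origin: on the bench, under its beam's middle.
- drift: Bystander: round brass rod lying on the bench, 12 mm diameter, 150 mm long along its x axis. Origin: on the bench, under its middle.
- tape: Bystander: roll of clear tape lying flat, 90 mm diameter, 24 mm high. Origin: centre of its underside.
- flask: Bystander: pink drinking flask, 68 mm diameter, 220 mm high. Origin: centre of its underside.

How it is judged:
On the way:
1. the T-handled plug is in the gripper, its foot drawn clear above the mould's parting face (z of t_plug in the frame of mould above 0.075 m and contact force between the fingers and t_plug above 0.5 N), for 0.2 s.
At the end, for the whole second after the job is handed in: Gripper alone holds the T-handled plug, still, foot over 80 mm above the bench; stem middle within 25 mm of the line of sight (on each axis across it), 65-135 mm before the lens; stem square to it within 18 deg, tipped over 25 deg; other plugs within 8 mm, bystanders 30 mm of their starts (x of stem_mid in the frame of focus between -0.025 and 0.025 m and y of stem_mid in the frame of focus between -0.025 and 0.025 m and z of stem_mid in the frame of focus between -0.035 and 0.035 m and angle between the z axis of t_plug and the z axis of focus, either way round above 1.25 rad and angle between t_plug's own z axis and vertical above 0.44 rad and height (world z) of t_plug above 0.08 m and contact force between the fingers and t_plug above 1 N and contact force between t_plug and mould below 0.1 N and contact force between t_plug and camera_stand below 0.1 N and linear speed of t_plug below 0.03 m/s and angular speed of t_plug below 0.3 rad/s and distance of each of knob_plug, hex_plug from where it was at the start of the episode below 0.008 m and distance of each of caliper, drift, tape, flask from where it was at the start of the episode below 0.03 m); the arm keeps its last pose, push and grip.
It fails at once if another plug is disturbed in its cavity (distance of any of knob_plug, hex_plug from where it was at the start of the episode above 0.012 m).
It fails at once if the camera or its stand is touched (contact force between any of the arm, the fingers, t_plug and camera_stand above 2 N).
It fails at once if a bystander is knocked away (distance of any of caliper, drift, tape, flask from where it was at the start of the episode above 0.04 m).
It also fails if it takes over 35 s, if anything falls off the work surface, if the arm or the gripper's body presses on something with over 40 N, if the wrist force passes 120 N, or if a joint passes its speed limit or range.

## Working session

There is one attempt and no reset: what is moved stays moved. The work goes in short steps, each a Python script; the robot and the scene stay as the last script left them, time stands still between calls to the robot, and variables do not carry over. Pictures are saved under pics/ and viewed, at most 10 in all, crops included, and the job is handed in when it is done.

```bash
mkdir -p pics
cat > h.py <<'E'
import numpy as np, cv2
from bench import manip, gripper_open, close, eyes, order, finder
def pts(im, mask=None):
    """world points (400,640,3) from depth, nan where none"""
    K=np.array(im["camera_matrix"]); d=im["depth"].astype(float); k1=float(im["k1"])
    D=np.array([k1,0,0,0,0.])
    v,u=np.mgrid[0:400,0:640].astype(float)
    s=cv2.undistortPoints(np.stack([u.ravel(),v.ravel()],1)[:,None],K,D)[:,0].reshape(400,640,2)
    c=np.stack([s[...,0]*d,-s[...,1]*d,-d,np.ones_like(d)],-1)
    w=c@np.linalg.inv(np.array(im["view"])).T
    w=w[...,:3]; w[d<=0]=np.nan
    return w
E
python3 - <<'E'
from h import *
for n in ("scene","top"):
    im=eyes.get_image(n); cv2.imwrite(f"pics/{n}0.png",im["frame"]); P=pts(im)
    print(n,im["k1"],np.linalg.inv(im["view"])[:3].round(3).tolist())
    for t in ("t_plug","knob_plug","hex_plug","mould","camera_stand","flask","tape","caliper","drift"):
        for r in finder.regions_of(t,im)[:2]:
            p=P[r["mask"]]; p=p[~np.isnan(p[:,0])]
            print(t,round(r["conf"],2),np.array(r["bbox"]).round().tolist(),np.median(p,0).round(3) if len(p) else None, p.min(0).round(3) if len(p) else None,p.max(0).round(3) if len(p) else None)
print(manip.state())
E
```

```text
scene -0.09908859351945845 [[-0.676, -0.629, 0.384, 1.083], [0.737, -0.579, 0.349, 0.423], [0.003, 0.519, 0.855, 1.274]]
t_plug 0.58 [363.0, 242.0, 380.0, 263.0] [0.587 0.167 0.092] [0.559 0.133 0.066] [0.599 0.195 0.106]
mould 0.75 [306.0, 202.0, 405.0, 298.0] [0.596 0.128 0.069] [ 0.47  -0.035 -0.006] [0.682 0.251 0.102]
mould 0.68 [282.0, 136.0, 341.0, 170.0] [ 0.41  -0.218  0.011] [ 0.371 -0.337 -0.006] [ 0.46  -0.111  0.023]
camera_stand 0.76 [217.0, 140.0, 284.0, 249.0] [ 0.716 -0.177  0.017] [ 0.491 -0.4   -0.005] [ 0.786 -0.108  0.378]
camera_stand 0.18 [238.0, 142.0, 271.0, 158.0] [ 0.648 -0.184  0.299] [ 0.489 -0.389 -0.003] [ 0.693 -0.171  0.336]
flask 0.81 [190.0, 98.0, 221.0, 156.0] [ 0.627 -0.462  0.125] [ 0.588 -0.568 -0.002] [ 0.653 -0.442  0.226]
flask 0.43 [368.0, 245.0, 380.0, 260.0] [0.589 0.168 0.096] [0.578 0.144 0.069] [0.598 0.194 0.105]
tape 0.6 [450.0, 254.0, 484.0, 283.0] [0.411 0.384 0.02 ] [ 0.353  0.337 -0.003] [0.459 0.429 0.032]
caliper 0.69 [282.0, 139.0, 341.0, 171.0] [ 0.409 -0.211  0.012] [ 0.38  -0.332 -0.004] [ 0.46  -0.111  0.023]
drift 0.67 [21
[... 1287 characters left out ...]
oint_pos': array([-1.26369518e+00,  9.10755573e-02,  1.23071403e+00,  2.77505273e-05,
        1.81978568e+00, -5.66705700e-02]), 'dq': array([-1.29245266e-04, -7.37768462e-04, -4.20250626e-04, -2.13545943e-05,
       -7.80056371e-04,  1.33079889e-03]), 'joint_torque': array([ 1.06136536e-03, -4.46204495e+01, -4.06511915e+01,  7.00082676e-02,
        1.95438776e-02,  1.42715786e-07]), 'ee_pos': array([ 0.21350303, -0.56073905,  0.40463793]), 'ee_rot': array([6.94638996e-06, 9.83503700e-01, 1.80888007e-01, 1.44278295e-05]), 'ft_force': array([-0.17493525, -0.63161087,  0.38492441]), 'moment': array([ 0.03537623, -0.00247424,  0.07938844]), 'finger_force': 0.0, 'finger_gap': 0.0879373014622822}
```

Run:
```python
import cv2,numpy as np
a=cv2.imread("pics/scene0.png")[90:330,170:510];b=cv2.imread("pics/top0.png")[100:290,160:480]
cv2.imwrite("pics/c1.png",cv2.resize(a,(780,551),interpolation=cv2.INTER_CUBIC))
cv2.imwrite("pics/c2.png",cv2.resize(b,(800,475),interpolation=cv2.INTER_CUBIC))
```

```text
(no output)
```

View pics/c1.png

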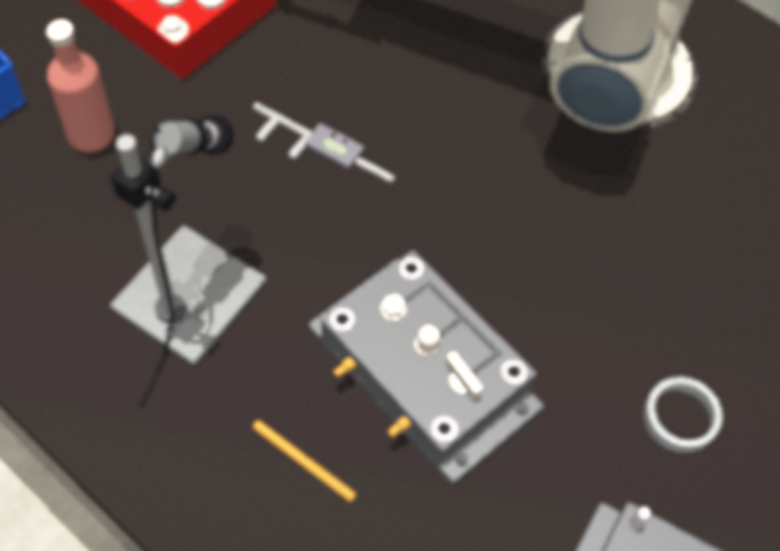

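View pics/c2.png

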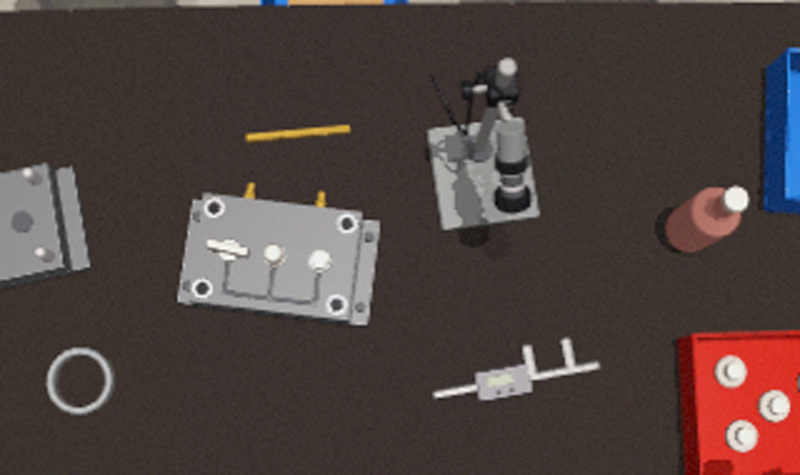

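The T-plug sits in the +y cavity (top crop 228,248), with the knob in the middle and the hex at the −y end. The stand is at about (490,150), with its head pointing towards the robot. Next I fit the stand and plug poses and check IK.

```bash
cat >> h.py <<'E'
from scipy.spatial.transform import Rotation as R
def q(zaxis,yaxis):
    z=np.array(zaxis,float); z/=np.linalg.norm(z); y=np.array(yaxis,float); y-=z*(y@z); y/=np.linalg.norm(y)
    r=R.from_matrix(np.stack([np.cross(y,z),y,z],1)).as_quat(); return np.roll(r,1)
def rect(p):
    c,s,a=cv2.minAreaRect((p[:,:2]*1000).astype(np.float32)); b=cv2.boxPoints((c,s,a))
    e=b[1]-b[0]; f=b[2]-b[1]; l=e if np.linalg.norm(e)>np.linalg.norm(f) else f
    return np.array(c)/1000,np.sort(s)/1000,np.degrees(np.arctan2(l[1],l[0]))
E
python3 - <<'E'
from h import *
for n in ("scene","top"):
    im=eyes.get_image(n); P=pts(im)
    def sel(lo,hi):
        m=np.all((P>lo)&(P<hi),-1); m=cv2.morphologyEx(m.astype(np.uint8),cv2.MORPH_OPEN,np.ones((2,2)))>0; return P[m]
    print(n)
    b=sel([.55,-.3,.009],[.9,-.08,.022]); print("base",len(b),rect(b),np.median(b[:,2]))
    f=im["frame"].astype(int)
    post=sel([.55,-.3,.05],[.95,-.08,.4])
    for z in np.arange(.05,.4,.03):
        s=post[(post[:,2]>z)&(post[:,2]<z+.03)]
        if len(s): print(z.round(2),len(s),s.mean(0).round(3),s.min(0).round(3),s.max(0).round(3))
    h=sel([.54,.12,.086],[.63,.215,.112]); print("T",len(h),rect(h),h.mean(0),np.median(h[:,2]))
    t=sel([.45,-.05,.062],[.72,.27,.078]); print("mould",len(t),rect(t),np.median(t[:,2]))
    d=sel([.55,-.3,-.02],[.9,-.28,.008]);print("bench",np.median(d[:,2]))
E
```

```text
scene
base 1806 (array([ 0.70553534, -0.18233122]), array([0.13491138, 0.15929723]), np.float32(9.236213)) nan
0.05 23 [ 0.741 -0.174  0.066] [ 0.73  -0.182  0.051] [ 0.748 -0.156  0.08 ]
0.08 32 [ 0.743 -0.17   0.094] [ 0.731 -0.18   0.08 ] [ 0.752 -0.155  0.109]
0.11 31 [ 0.744 -0.171  0.124] [ 0.73  -0.181  0.111] [ 0.751 -0.155  0.139]
0.14 37 [ 0.743 -0.17   0.156] [ 0.731 -0.181  0.14 ] [ 0.751 -0.154  0.17 ]
0.17 34 [ 0.744 -0.171  0.185] [ 0.73  -0.182  0.17 ] [ 0.75  -0.153  0.199]
0.2 38 [ 0.744 -0.171  0.215] [ 0.729 -0.184  0.201] [ 0.75  -0.151  0.229]
0.23 113 [ 0.676 -0.176  0.249] [ 0.599 -0.198  0.23 ] [ 0.751 -0.149  0.26 ]
0.26 161 [ 0.643 -0.183  0.272] [ 0.594 -0.213  0.26 ] [ 0.755 -0.149  0.29 ]
0.29 416 [ 0.706 -0.171  0.308] [ 0.635 -0.203  0.29 ] [ 0.759 -0.133  0.32 ]
0.32 265 [ 0.72  -0.178  0.328] [ 0.66  -0.201  0.32 ] [ 0.758 -0.15   0.35 ]
0.35 102 [ 0.735 -0.173  0.366] [ 0.694 -0.19   0.351] [ 0.747 -0.15   0.38 ]
T 114 (array([0.5762171 , 0.16985764]), array([0.01894575, 0.0632492 ]), np.float32(63.065563)) [nan nan nan] nan
mould 3757 (array([0.562
[... 652 characters left out ...]
0.229]
0.23 19 [ 0.647 -0.194  0.252] [ 0.599 -0.221  0.233] [ 0.733 -0.179  0.26 ]
0.26 162 [ 0.614 -0.2    0.272] [ 0.595 -0.22   0.26 ] [ 0.641 -0.181  0.289]
0.29 255 [ 0.677 -0.186  0.309] [ 0.63  -0.215  0.29 ] [ 0.741 -0.142  0.32 ]
0.32 172 [ 0.705 -0.188  0.328] [ 0.659 -0.209  0.32 ] [ 0.752 -0.168  0.349]
0.35 72 [ 0.725 -0.179  0.37 ] [ 0.694 -0.192  0.351] [ 0.746 -0.156  0.379]
0.38 4 [ 0.715 -0.179  0.381] [ 0.706 -0.19   0.38 ] [ 0.737 -0.175  0.383]
T 63 (array([0.58305402, 0.16236992]), array([0.01007245, 0.05363999]), np.float32(76.05375)) [0.58200768 0.16089038 0.09416155] 0.09882336279850179
mould 2615 (array([nan, nan]), array([ 0., nan]), np.float32(nan)) nan
bench nan
```

```bash
cat >> h.py <<'E'
post=np.array([.738,-.177,0]); ys=np.radians(9.15); ex=np.array([np.cos(ys),np.sin(ys),0])
focus=post-.2*ex+[0,0,.175]; ey=np.array([-ex[1],ex[0],0])
tz=(ex-[0,0,1])/np.sqrt(2)      # tool z when inspecting
E
python3 - <<'E'
from h import *
T=np.array([.583,.163]); th=np.radians(76)
for k in (1,-1):
  g=q([0,0,-1],k*np.array([np.sin(th),-np.cos(th),0]))
  print("grasp",manip.inverse_kinematics([*T,.259],g),manip.inverse_kinematics([*T,.40],g))
for a in range(0,360,45):
  y=np.cos(np.radians(a))*ey+np.sin(np.radians(a))*np.cross(tz,ey)
  print(a,*[np.round(j,2) if (j:=manip.inverse_kinematics(focus-tz*d,q(tz,y))) is not None else None for d in (.2115,.27)])
def down(r,ang): return manip.inverse_kinematics([r*np.cos(ang),r*np.sin(ang),.45],q([0,0,-1],[-np.sin(ang),np.cos(ang),0]))
s=manip.state()["joint_pos"]
m=manip.inverse_kinematics([.16,-.42,.45],manip.state()["ee_rot"]); print(s,m)
manip.movej(m); m=np.array(m); m[0]=np.arctan2(T[1],T[0]); m[5]=manip.inverse_kinematics([*T,.4],g)[5]; manip.movej(m)
E
```

```text
grasp [ 2.16432220e-01  1.25247966e-01  1.45206475e+00 -4.44089210e-16
  1.56427994e+00  4.60778315e-01] [ 2.16432220e-01  1.04706157e-01  1.22440961e+00 -4.44089210e-16
  1.81247689e+00  4.60778315e-01]
grasp None None
0 [-0.83 -0.55  2.    0.67  1.26 -2.63] [-0.93 -0.63  1.98  0.69  1.4  -2.64]
45 [-0.83 -0.55  2.    0.67  1.26 -1.84] [-0.93 -0.63  1.98  0.69  1.4  -1.86]
90 [-0.83 -0.55  2.    0.67  1.26 -1.06] [-0.93 -0.63  1.98  0.69  1.4  -1.07]
135 [-0.83 -0.55  2.    0.67  1.26 -0.27] [-0.93 -0.63  1.98  0.69  1.4  -0.29]
180 [-0.83 -0.55  2.    0.67  1.26  0.51] [-0.93 -0.63  1.98  0.69  1.4   0.5 ]
225 [-0.83 -0.55  2.    0.67  1.26  1.3 ] [-0.93 -0.63  1.98  0.69  1.4   1.28]
270 [-0.83 -0.55  2.    0.67  1.26  2.08] [-0.93 -0.63  1.98  0.69  1.4   2.07]
315 None None
[-1.26370530e+00  9.10779505e-02  1.23069739e+00 -2.43232114e-05
  1.81981023e+00 -5.67243169e-02] [-1.28252997e+00 -2.97134154e-01  1.51185341e+00 -2.50038310e-05
  1.92686587e+00 -7.55517017e-02]Traceback (most recent call last):
  File "<stdin>", line 12, in <module>
TypeError: 'NoneType' object is not subscriptable
```

Run:
```python
from h import *
T=np.array([.583,.163]); th=np.radians(76)
g=q([0,0,-1],np.array([np.sin(th),-np.cos(th),0]))
m=manip.state()["joint_pos"].copy(); m[0]=.216; m[5]=.46; manip.movej(m)
manip.move_to([*T,.38],g)
for k in range(2):
    im=eyes.get_image("wrist"); P=pts(im)
    m=np.nan_to_num(P)
    ok=(m[...,2]>.088)&(m[...,2]<.112)&(np.abs(m[...,0]-T[0])<.05)&(np.abs(m[...,1]-T[1])<.05)
    n,l,st,c=cv2.connectedComponentsWithStats(ok.astype(np.uint8)); i=1+np.argmax(st[1:,4])
    p=P[l==i]; print(len(p),rect(p),p.mean(0),np.median(p[:,2]),c[i],st[i])
cv2.imwrite("pics/w1.png",im["frame"])
for n in ("t_plug","knob_plug","hex_plug"):
    for r in finder.regions_of(n,im)[:2]: print(n,r["conf"],r["bbox"],np.nanmean(P[r["mask"]],0))
t=np.nan_to_num(P); a=(t[...,2]>.064)&(t[...,2]<.075); print("mould",rect(P[a]),np.median(P[a][:,2]))
print(manip.state()["time"],manip.state()["ee_pos"])
```

```text
981 (array([0.58516589, 0.16669603]), array([0.01079077, 0.05561273]), np.float32(75.87769)) [0.5852804  0.16824934 0.10034526] 0.1005929445160137 [320.5158002  198.86340469] [314 164  15  71 981]
975 (array([0.58507233, 0.16659177]), array([0.01042902, 0.05587915]), np.float32(75.91531)) [0.58536384 0.16831138 0.10034891] 0.10059546823140886 [320.41846154 198.66666667] [314 164  14  71 975]
t_plug 0.88 [305.7, 160.7, 337.8, 236.5] [0.58503731 0.16821147 0.09217006]
knob_plug 0.61 [311.6, 241.0, 343.2, 283.6] [0.57750203 0.10926675 0.09209668]
hex_plug 0.56 [315.7, 303.6, 351.4, 323.7] [0.56977486 0.05397241 0.07926086]
mould (array([0.57584259, 0.10390262]), array([0.15047581, 0.22137433]), np.float32(82.30692)) 0.07088868810466081
4.9333 [0.58215951 0.16279155 0.38216733]
```

View pics/w1.png

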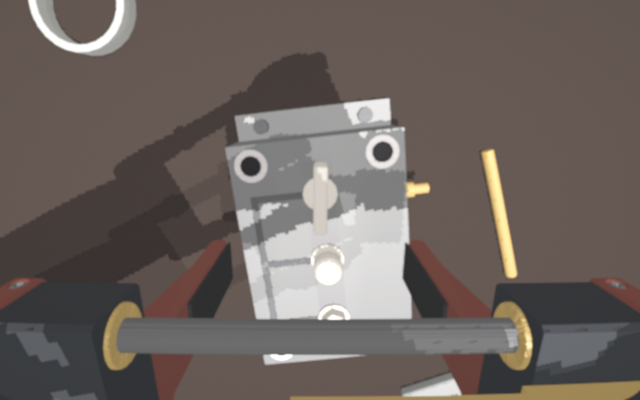

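The wrist view shows the handle centred at about (320,199), which is world (0.585, 0.166) at 76°, matching the mould fit. Now the grasp and lift.

Run:
```python
from h import *
T=np.array([.585,.166]); th=np.radians(76)
g=q([0,0,-1],np.array([np.sin(th),-np.cos(th),0]))
manip.move_to([*T,.33],g)
manip.move_l([*T,.260],speed=.08); s=manip.state(); print(s["ee_pos"],s["ft_force"])
close(); s=manip.state(); print(s["finger_gap"],s["finger_force"],s["ft_force"])
manip.move_l([*T,.43],speed=.1); manip.hold(.3)
s=manip.state(); print(s["time"],s["ee_pos"],s["finger_gap"],s["finger_force"])
im=eyes.get_image("wrist"); cv2.imwrite("pics/w2.png",im["frame"])
for n in ("t_plug","knob_plug","hex_plug"):
    for r in finder.regions_of(n,im)[:1]: print(n,r["conf"],r["bbox"],np.nanmean(pts(im)[r["mask"]],0))
```

```text
[0.58517721 0.16603733 0.26073369] [ 0.69065691 -0.92915045 -0.0222675 ]
0.010675323904893593 29.99997764825821 [ 1.11637824 -0.36132602 -0.76834707]
9.5833 [0.58498279 0.16601672 0.42984342] 0.011022554386258375 29.999937415122986
t_plug 0.77 [299.8, 206.4, 338.6, 321.2] [0.58555734 0.17402442 0.26512701]
```

View pics/w2.png

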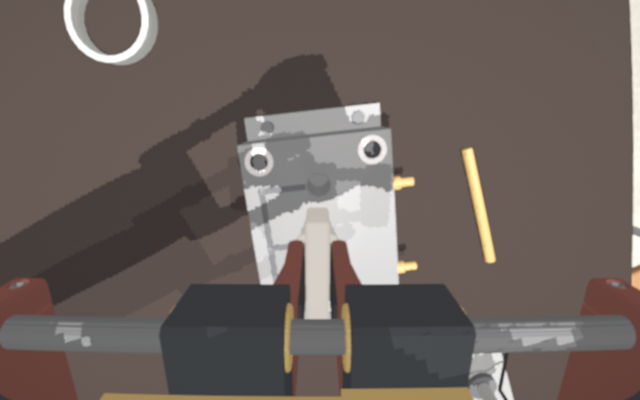

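The plug is held and the cavity at (318,184) is empty. Next I retreat, tip it, and bring it to the focus point.

Run:
```python
from h import *
s=manip.state(); a=np.arctan2(s["ee_pos"][1],s["ee_pos"][0])
manip.move_to([.44*np.cos(a),.44*np.sin(a),.45],s["ee_rot"])
o=q(tz,-ey)
manip.move_to(focus-tz*.29,o)
manip.move_l(focus-tz*.2115,speed=.06); manip.hold(.4)
s=manip.state(); print(s["time"],s["ee_pos"],focus-tz*.2115,s["finger_gap"],s["finger_force"],s["joint_pos"])
for n in ("scene","top"):
    im=eyes.get_image(n); P=pts(im); cv2.imwrite(f"pics/{n}2.png",cv2.resize(im["frame"][90:330,170:510],(780,551),interpolation=cv2.INTER_CUBIC))
    for t in ("t_plug","camera_stand","knob_plug","hex_plug"):
        for r in finder.regions_of(t,im)[:1]: print(n,t,r["conf"],r["bbox"],np.nanmean(P[r["mask"]],0))
    # points near the stem in lens axes
    L=(ex+[0,0,1])/np.sqrt(2); d=P-focus; A=np.stack([d@tz,d@ey,d@L],-1)
    m=(np.abs(A[...,1])<.04)&(np.abs(A[...,2])<.04)&(A[...,0]>-.03)&(A[...,0]<.06)
    for x in np.arange(-.03,.06,.01):
        k=A[m&(A[...,0]>=x)&(A[...,0]<x+.01)]
        if len(k): print(round(x,2),len(k),k.mean(0).round(4),k.min(0).round(3),k.max(0).round(3))
```

```text
13.6583 [ 0.39283895 -0.23260314  0.32462852] [ 0.39289483 -0.23258582  0.32455308] 0.01087094940013486 30.000029504299164 [-0.82997312 -0.54807921  2.00405132  0.66938812  1.26110616  0.51196108]
scene t_plug 0.7 [278.9, 131.5, 286.8, 154.1] [ 0.53601022 -0.20449091  0.19830726]
scene camera_stand 0.7 [236.8, 141.6, 271.6, 156.5] [ 0.64772044 -0.18493657  0.29439915]
scene knob_plug 0.46 [350.1, 232.8, 364.4, 244.9] [0.58008053 0.10850817 0.09147456]
-0.03 24 [-0.026   0.0081  0.0106] [-0.03  -0.003 -0.007] [-0.02   0.016  0.027]
-0.02 26 [-0.0153  0.0048  0.0066] [-0.02  -0.006 -0.002] [-0.01   0.012  0.013]
-0.01 24 [-0.005   0.0047  0.0063] [-0.01  -0.007 -0.005] [-0.     0.012  0.016]
0.0 24 [0.0051 0.0042 0.0068] [ 0.001 -0.007 -0.002] [0.01  0.012 0.012]
0.01 22 [0.0149 0.0046 0.0069] [ 0.01  -0.006 -0.001] [0.019 0.012 0.012]
0.02 4 [0.021  0.0052 0.0039] [ 0.02  -0.001 -0.004] [0.022 0.009 0.01 ]
top t_plug 0.43 [363.9, 201.8, 373.3, 219.2] [ 0.52824719 -0.2105723   0.20890372]
top camera_stand 0.69 [329.5, 122.9, 376.2, 190.8] [ 0.69368793 -0.17875667  0.13264936]
top knob_plug 0.65 [331.5, 122.7, 377.9, 190.9] [ 0.69225538 -0.17733505  0.13604136]
top hex_plug 0.56 [288.1, 200.8, 293.1, 210.7] [0.5673548  0.04151022 0.08492726]
-0.03 7 [-0.0253  0.0057  0.0089] [-0.029 -0.012  0.003] [-0.021  0.013  0.015]
-0.02 2 [-0.0134  0.0057  0.0058] [-0.014  0.004  0.004] [-0.013  0.007  0.007]
-0.01 12 [-0.0044  0.0038  0.0076] [-0.009 -0.005 -0.001] [-0.001  0.008  0.012]
0.0 8 [0.0047 0.0015 0.0083] [ 0.    -0.006  0.002] [0.008 0.01  0.012]
0.01 14 [ 0.0136 -0.0004  0.0071] [ 0.011 -0.011 -0.   ] [0.017 0.008 0.011]
0.02 2 [ 0.0238 -0.0043  0.006 ] [ 0.023 -0.008  0.005] [ 0.024 -0.001  0.007]
```

View pics/scene2.png

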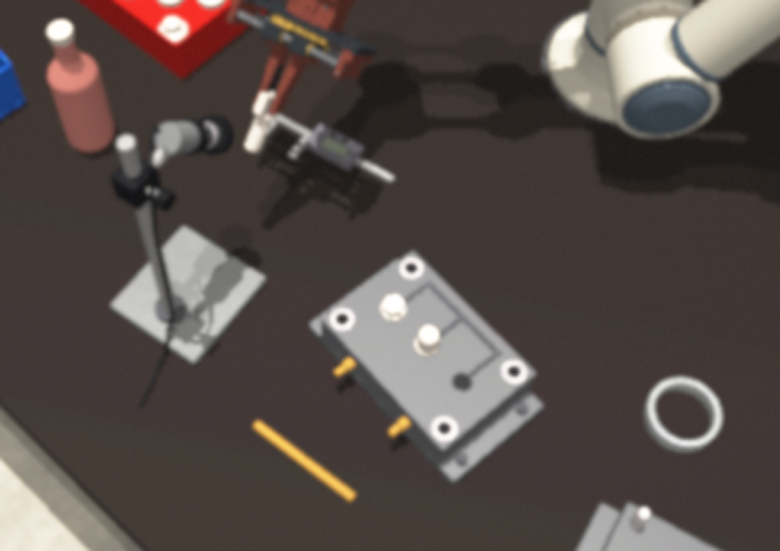

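View pics/top2.png

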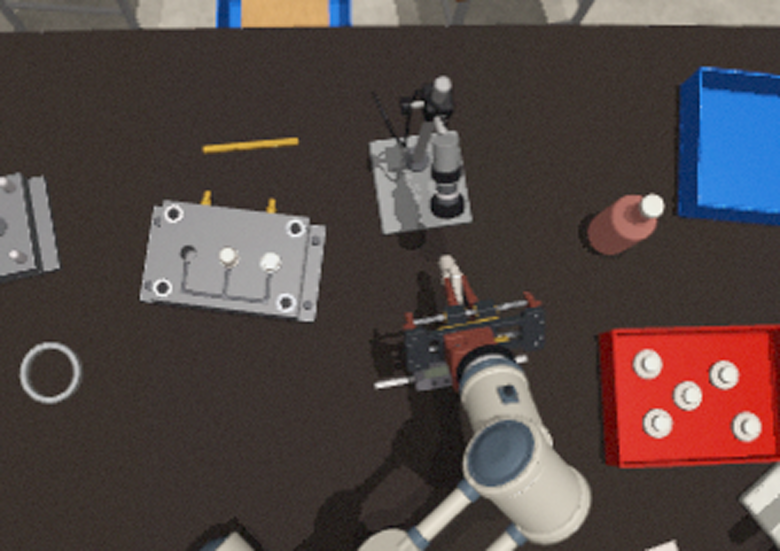

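The scene crop (255,130) and top crop (447,268) show the plug held in front of the lens, with the stem measured about ±22 mm around the focus along its axis. The other plugs and the bystanders have not moved.

```bash
python3 -c "
from h import *
print(order.job_done())"
```

```text
the job is handed in; nothing more can be done
None
```

I drew the T-handled plug out and handed the job in with the gripper holding it, tipped 45° and square to the line of sight. Its stem middle measured within a few millimetres of the focus point, and nothing else looked moved; the bench returned no verdict.

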